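# Find the off-weight spinner arm on the knife edge

## Task

One of the three identical-looking steel spinner arms in the tray hides an off-centre weight. Use the knife-edge rail to find out which: leave the two true arms resting level and side by side squarely across the knife edge, balanced on their middles, and put the off-weight one in the funnel. Leave the cap, the sleeve and the nut driver where they stand.

Things in the scene. Friction and masses are not known exactly. Their poses are not given: they have to be found in the camera images.
- spin_a_hub (a point): one of 3 identical-looking closed steel spinner arms, about 0.46 kg: bar 150 long (x), 24 wide (y), 18 tall, with a square hub 22 x 22 rising 40 from the middle of its top (grip it here). Point: on the hub's axis, 41 above the underside, 17 below the hub's top. Two arms balance within 2 mm of the middle; the third (any) about 23 to 27 mm off it along x. Starts in a tray lane, underside 6 above the shelf
- spin_b_hub (a point): one of 3 identical-looking closed steel spinner arms, about 0.46 kg: bar 150 long (x), 24 wide (y), 18 tall, with a square hub 22 x 22 rising 40 from the middle of its top (grip it here). Point: on the hub's axis, 41 above the underside, 17 below the hub's top. Two arms balance within 2 mm of the middle; the third (any) about 23 to 27 mm off it along x. Starts in a tray lane, underside 6 above the shelf
- spin_c_hub (a point): one of 3 identical-looking closed steel spinner arms, about 0.46 kg: bar 150 long (x), 24 wide (y), 18 tall, with a square hub 22 x 22 rising 40 from the middle of its top (grip it here). Point: on the hub's axis, 41 above the underside, 17 below the hub's top. Two arms balance within 2 mm of the middle; the third (any) about 23 to 27 mm off it along x. Starts in a tray lane, underside 6 above the shelf
- rail_edge (a point): fixed steel wedge 190 long (y), its flat top edge 10 wide (x) and 32 above the shelf, on a base plate 190 x 200 x 10. Point: middle of the top edge. A true arm laid over it along x, middle on the edge, stays level when let go; the off-weight one tips about 0.3 rad till one end meets the plate. Two arms fit side by side, for instance 48 either side of the point along y
- funnel_mouth (a point): wide polished aluminium funnel, fixed: mouth 236 across, 90 above the shelf, wall 4, narrowing to a throat 68 across 18 above the shelf, shut at the bottom by a gate, so that an arm put in it lies in the cone. Point: centre of the mouth, z up
- tray: plywood storage tray, fixed, 190 (x) x 230 (y), floor 6 thick, with ribs 15 high making three lanes along x, 78 apart; an arm lies along each lane. Origin under its centre
- cap: blue plastic flange protector cap, 72 across, 22 high, standing on the shelf; bystander; origin at the centre of its underside
- sleeve: brass spacer sleeve standing upright, 44 across, 60 high; bystander; origin at the centre of its underside
- driver: squat steel nut driver standing upright, 48 across, 104 high; bystander; origin at the centre of its underside
Not all that is in view belongs to the job. What is shaped like the part that bears spin_a_hub but orange or red is not meant.

How it is judged:
By the outcome, as a careful person would: the job done as asked, in the order asked, and still so for the second after the job is handed in, with the robot touching nothing.
It also fails if it takes over 67 s, if anything falls off the work surface, if the arm or the gripper's body presses on something with over 40 N, if the wrist force passes 120 N, or if a joint passes its speed limit or range.

## Robot

A 6-joint arm with a two-finger parallel gripper is mounted at the origin on the work surface. World frame = base frame: x ahead of the robot, y to its left, z up, the work surface at z = 0. Lengths are in m, angles in rad, forces in N, time in s.
With the tool pointing down it reaches from about 0.35 to 0.8 m from the base axis. Payload 7.3 kg.
Tool frame: the origin (TCP) lies between the finger pads; the fingertips stand 25 mm ahead of it and the grasp point (between the pads) lies 6 mm ahead of it (r.tip_extent is the distance from the TCP to the fingertips, in m); z points along the fingers, y is the line along which they close (so a half turn about z gives the same grasp; the last joint's range is limited). The gripper opens to 85 mm and grips with 20 to 120 N. Pads are 22 mm wide; open, the fingers measure 114 mm over their backs; the gripper's body (76 mm by 85 mm) begins 54 mm behind the grasp point. The pads swing forward as they close: fully open they stand 13 mm farther back than shut.
Start: joints at [-1.439, 0.342, 1.524, -0, 1.275, -0.146], TCP at [0.144, -0.505, 0.256] pointing down, gripper open.
Joint ranges: [-2.53, 2.53], [-0.77, 2.02], [0.04, 2.7], [-1, 4.14], [0.28, 2.66], [-3.11, 3.11]. Speed limits (rad/s): [2.57, 2.57, 3.14, 3.14, 3.14, 3.14].

## Interface

Orientations are given as a unit quaternion [x, y, z, w].
In Python, from workcell import r, command_gripper, optics gives the robot as it stands. The module is installed in compiled form; this text tells all that it offers. Calls block until the motion is done:
- r.reach(position, orientation): joint-space move of the TCP to a pose.
- r.move_straight(position, orientation=None, speed=0.15, max_force=None): straight line of the TCP; orientation=None keeps the orientation; speed is the mean speed in m/s. With max_force (N) it stops when the force on the tool has changed by that much, and returns True; else False.
- r.movej(angles): joint-space move.
- command_gripper(opening, force=None): finger opening in m; force is the grip in N (None keeps the last); returns when the fingers have stopped.
- r.hold(seconds).
- r.solve_ik(position, orientation): joint angles nearest the present ones, or None.
- r.read_state(): the state.
- optics.get_image(name): name is "side" or "top" or "wrist"; returns (picture, depth): 420x560x3 uint8, red, green, blue; 420x560 float32, m along the optical axis (not along the pixel's ray), 0 where there is no reading.
- optics.camera_model(name): a dict with "K" (3x3 intrinsics, pixels), "k1" (the pictures are not rectified: a ray, as slopes to the right and down, at radius r is drawn at 1 + k1 r^2 times it, then the intrinsics apply), "R" (3x3) and "t" (3): a world point X has camera coordinates R X + t; the wrist camera has in their place "tool_from_camera" (4x4, takes a point from camera to tool coordinates, whose origin is the TCP and whose axes are the flange's). Camera axes: x right, y down, z forward; pixel columns grow to the right and rows downward; lengths in m; the calibration is good to about 2 mm. A picture is of the moment at which its call begins: read the wrist's pose just before it. camera_model takes no time and is no camera call.
A pose or a line that the arm cannot do raises r.PlanningError and nothing moves.
- r.finish_job(): hands the job in; it is judged then, once.
The state is a dict: "time_s": time; "joint_positions": joint angles; "dq": joint speeds; "tau": joint torques, N m; "eef_pos": TCP position; "eef_rot": TCP orientation; "contact_force": force on the tool from outside, world axes, zero at the start; "torque": the same for the moment, N m; "grip_width": finger opening in m; "grip_force": force on a finger pad.
Only numpy, scipy, OpenCV 4.12 (cv2) and the standard library are available. Lean on these libraries where they do the work, as an engineer would, in place of code of your own. Each camera call takes 0.05 s, during which the arm holds its last target. There are 200 camera calls.

## Working session

There is one attempt and no reset: what is moved stays moved. The work goes in short steps, each a Python script; the robot and the scene stay as the last script left them, time stands still between calls to the robot, and variables do not carry over. Pictures are saved under pics/ and viewed, at most 10 in all, crops included, and the job is handed in when it is done.

```bash
mkdir -p pics; python3 - <<'E'
from workcell import r,optics
import cv2,numpy as np
for n in("top","side"):
    p,d=optics.get_image(n); np.savez(f"pics/{n}0.npz",p=p,d=d)
    cv2.imwrite(f"pics/{n}0.png",p[...,::-1]); m=optics.camera_model(n); print(n,m)
s=r.read_state();print(s["eef_rot"],s["time_s"],s["grip_width"])
E
```

```text
top {'K': array([[467.22060398,   0.        , 275.87378669],
       [  0.        , 467.22060398, 213.06215539],
       [  0.        ,   0.        ,   1.        ]]), 'k1': 0.029558006788081157, 'R': array([[-2.29191174e-03, -9.99941724e-01,  1.05496599e-02],
       [-9.84063410e-01,  3.79494539e-04, -1.77817492e-01],
       [ 1.77803126e-01, -1.07890763e-02, -9.84006933e-01]]), 't': array([0.09783949, 0.51063574, 1.20262848])}
side {'K': array([[414.90298473,   0.        , 272.85201425],
       [  0.        , 414.90298473, 211.05894662],
       [  0.        ,   0.        ,   1.        ]]), 'k1': 0.03643277313849369, 'R': array([[-0.90310071, -0.42898897,  0.01943122],
       [-0.32400504,  0.65099687, -0.68645743],
       [ 0.281833  , -0.62623601, -0.72691032]]), 't': array([0.48843515, 0.15852028, 1.13409505])}
[ 9.90368033e-01  1.38458152e-01  2.59342114e-06 -7.06552590e-04] 0.1 0.0856702695195188
```

View pics/top0.png

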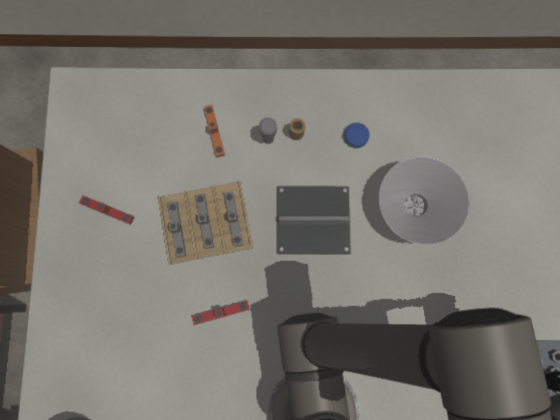

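View pics/side0.png

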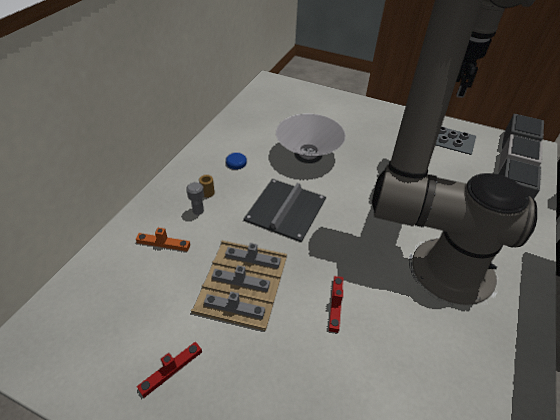

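The top view shows the steel arms in the tray at (176,228), (205,220) and (234,218). The rail edge is at (313,218), the funnel at (423,200), the cap at (357,135), the sleeve at (297,128) and the driver at (268,128). Lookalikes sit at (214,130) in orange, and at (106,210) and (220,313) in red. The grey arms in the tray fit the description. I'll confirm that in one crop.

```bash
cat > h.py <<'E'
import numpy as np,cv2
from workcell import r,optics,command_gripper
def cloud(n,d,m=None):
    m=m or optics.camera_model(n); v,u=np.mgrid[:420,:560]
    k=m["k1"]; K=m["K"]
    # model: drawn = ray*(1+k r^2): OpenCV radial model
    uv=cv2.undistortPoints(np.stack([u,v],-1).reshape(-1,1,2).astype(np.float64),K,np.array([k,0,0,0,0.])).reshape(420,560,2)
    c=np.dstack([uv*d[...,None],d]); W=(c-m["t"])@m["R"]; W[d<=0]=np.nan; return W
E
python3 - <<'E'
from h import *
z=np.load("pics/top0.npz");p,d=z["p"],z["d"];W=cloud("top",d)
cv2.imwrite("pics/crop0.png",cv2.resize(p[170:275,150:360,::-1],None,fx=3.8,fy=3.8,interpolation=cv2.INTER_CUBIC))
Z=W[...,2]; print("table z",np.nanmedian(Z[150:170,100:150]))
for name,(u0,u1,v0,v1) in dict(tray=(155,255,178,268)).items():
    S=W[v0:v1,u0:u1].reshape(-1,3)
    for lo,hi in((.004,.0165),(.0195,.03),(.055,.075)):
        M=((Z>lo)&(Z<hi)); M[:v0]=0;M[v1:]=0;M[:,:u0]=0;M[:,u1:]=0
        nl,L,st,_=cv2.connectedComponentsWithStats(M.astype(np.uint8))
        for i in range(1,nl):
            if st[i,4]<15: continue
            P=W[L==i]; (c,s,a)=cv2.minAreaRect(P[:,:2].astype(np.float32)*1000)
            print(lo,st[i],np.round(c,1),np.round(s,1),round(a,1),"z",np.median(P[:,2]).round(4),P[:,:2].mean(0).round(4))
for nm,(u0,u1,v0,v1),lo,hi in(("plate",(265,360,178,262),.005,.014),("edge",(265,360,178,262),.026,.04),("funnel",(370,475,150,250),.082,.1),("sleeve",(285,310,112,145),.05,.07),("driver",(255,282,112,145),.09,.12),("cap",(340,375,118,152),.015,.03)):
    M=(Z>lo)&(Z<hi); B=np.zeros_like(M);B[v0:v1,u0:u1]=1; P=W[M&B]
    print(nm,len(P),[np.round(x,1) for x in cv2.minAreaRect(P[:,:2].astype(np.float32)*1000)],np.median(P[:,2]).round(4))
E
```

```text
table z -0.0014006111686096577
0.004 [ 167  182   86   78 2033] [494.9 278.9] [192.1 204.8] 11.8 z 0.0065 [0.4953 0.2739]
0.004 [194 189  10   5  22] [580.1 311. ] [11.8 25.1] 1.2 z 0.006 [0.5797 0.3109]
0.004 [158 196  22  69 394] [471.9 391.5] [190.2  31.9] 13.1 z 0.008 [0.466  0.3942]
0.004 [181 251  11  11  44] [400.2 341.5] [26.5 27.4] 9.3 z 0.0054 [0.397  0.3411]
0.0195 [195 193  13  26 164] [533.8 300.1] [72.  24.5] 12.4 z 0.0229 [0.5399 0.3009]
0.0195 [224 192  12  21 158] [546.6 223.5] [55.9 23.9] 10.8 z 0.0226 [0.5463 0.2237]
0.0195 [167 202  14  28 175] [507.3 374.2] [78.9 24.5] 10.9 z 0.0232 [0.5159 0.3753]
0.0195 [229 218  14  29 196] [463. 207.] [74.4 24.1] 11.3 z 0.0228 [0.4594 0.2061]
0.0195 [201 220  12  29 199] [457.4 285.2] [73.8 24.2] 11.5 z 0.0232 [0.4529 0.2838]
0.0195 [172 231  13  26 192] [431.5 359.1] [66.5 24.2] 11.5 z 0.0228 [0.4303 0.3591]
0.055 [227 212  10   9  72] [499.9 214.2] [21.7 22.3] 12.2 z 0.0629 [0.4999 0.2142]
0.055 [197 214  10   9  75] [495.  292.4] [23.5 21.6] 11.0 z 0.0625 [0.4943 0.292 ]
0.055 [168 222  10  10  76] [472.3 367.2] [21.9 22.3] 8.4 z 0.0622 [0.4722 0.3664]
plate 3857 [array([496. ,  -4.7]), array([203.6, 257.6]), np.float64(2.6)] 0.0086
edge 330 [array([497.9,  -4.4]), array([185.9,  16.5]), np.float64(89.9)] 0.0299
funnel 1043 [array([ 538.5, -286.8]), array([231.9, 234.2]), np.float64(65.5)] 0.0859
sleeve 138 [array([752.7,  40.3]), array([43.8, 41.6]), np.float64(28.2)] 0.0584
driver 252 [array([737.3, 120.3]), array([46.2, 46.1]), np.float64(11.7)] 0.1013
cap 469 [array([ 741.1, -130.8]), array([66.5, 73. ]), np.float64(22.0)] 0.0201
```

View pics/crop0.png

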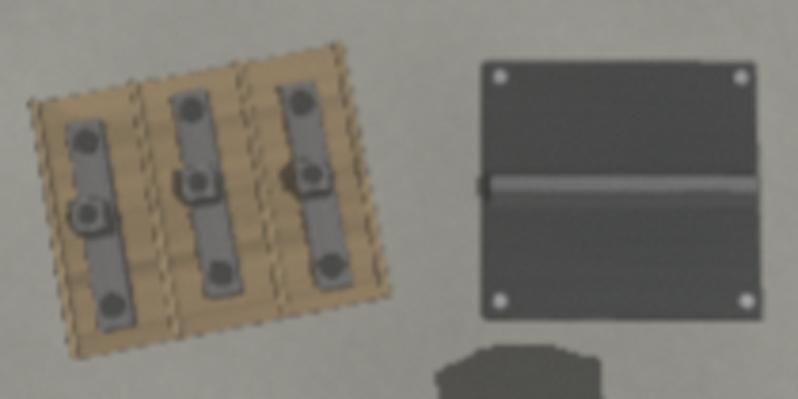

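The crop confirms three grey steel arms with hubs at (88,214), (198,183) and (312,174) in crop pixels. The rail edge runs horizontally at row 184. I'll start with the nearest arm, using the far rail slot.

```bash
cat >> h.py <<'E'
from scipy.spatial.transform import Rotation as Ro
def q(yaw): return (Ro.from_euler("z",yaw)*Ro.from_euler("x",np.pi)).as_quat()
YA=np.radians(11.3)
GZ=.049   # TCP height above an arm's underside while gripping
HUB=dict(a=(.4999,.2142),b=(.4947,.2922),c=(.4722,.3668))
FUN=np.array([.5385,-.2868])
def pick(xy,yaw,under):
    command_gripper(.05); r.reach([*xy,under+GZ+.06],q(yaw))
    r.move_straight([*xy,under+GZ]); command_gripper(.015,80)
    print("width",r.read_state()["grip_width"])
    r.move_straight([*xy,under+GZ+.09],speed=.2); r.hold(.3); s=r.read_state()
    print("wrench",s["contact_force"].round(2),s["torque"].round(3),"t",s["time_s"])
def place(xy,yaw,look=True):
    r.reach([*xy,.032+GZ+.03],q(yaw))
    r.move_straight([*xy,.032+GZ+.006])
    hit=r.move_straight([*xy,.032+GZ-.003],speed=.02,max_force=2.5)
    print("contact",hit,r.read_state()["eef_pos"].round(4)); command_gripper(.036)
    r.hold(.5); r.move_straight([*xy,.032+GZ+.07],speed=.2)
def funnel(yaw):
    r.reach([*FUN,.20],q(yaw)); hit=r.move_straight([*FUN,.058+GZ],max_force=4,speed=.1)
    print("funnel",hit,r.read_state()["eef_pos"].round(4)); command_gripper(.06)
    r.move_straight([*FUN,.22],speed=.2)
def snap(n,name,box):
    p,d=optics.get_image(n); np.savez(f"pics/{name}.npz",p=p,d=d)
    u0,u1,v0,v1=box; cv2.imwrite(f"pics/{name}.png",cv2.resize(p[v0:v1,u0:u1,::-1],None,fx=4,fy=4,interpolation=cv2.INTER_CUBIC)); return p,d
E
python3 - <<'E'
from h import *
d=np.load("pics/top0.npz")["d"];W=cloud("top",d)[200:232,270:356].reshape(-1,3)
for lo in(.027,.0285,.0295):
    P=W[W[:,2]>lo]; f=np.polyfit(P[:,1],P[:,0],1); print(lo,len(P),f,P[:,1].min(),P[:,1].max(),np.polyval(f,-.0044),np.ptp(P[:,0]-np.polyval(f,P[:,1])))
print(r.tip_extent)
for xy,z in(((.4985,-.052),.09),(HUB["c"],.055),(FUN,.2)): print(r.solve_ik([*xy,z],q(0)))
E
```

```text
0.027 300 [0.00789146 0.49843648] -0.09731175852163958 0.08859549206921637 0.4984017585619392 0.014950223343238644
0.0285 241 [0.00736695 0.49832126] -0.09731175852163958 0.08859549206921637 0.4982888464592918 0.014053683618589774
0.0295 187 [0.00365377 0.49829809] -0.09731175852163958 0.08859549206921637 0.49828200931149014 0.01396904078332395
0.025
[-2.56966312e-01  5.02440172e-01  1.79932729e+00 -4.44089210e-16
  8.39825188e-01  1.31383001e+00]
[ 5.32301748e-01  6.89672889e-01  1.54273255e+00 -4.44089210e-16
  9.09187219e-01  2.10309808e+00]
[-6.14931374e-01  5.43157217e-01  1.35982189e+00 -4.44089210e-16
  1.23861355e+00  9.55864953e-01]
```

```bash
python3 - <<'E'
from h import *
pick(HUB["a"],YA,.006); place((.4980,-.052),-.004)
r.reach([.36,.30,.25],q(YA)); snap("top","top1",(160,360,170,270)); p,d=snap("side","side1",(235,375,170,275)); print(r.read_state()["time_s"])
E
python3 -c "
import cv2,numpy as np
a=cv2.imread('pics/top1.png');b=cv2.imread('pics/side1.png');b=cv2.resize(b,None,fx=.6,fy=.6);a=cv2.resize(a,None,fx=.8,fy=.8)
c=np.zeros((a.shape[0]+b.shape[0],a.shape[1],3),np.uint8);c[:a.shape[0]]=a;c[a.shape[0]:,:b.shape[1]]=b;cv2.imwrite('pics/c1.png',c)"
```

```text
width 0.02106526159290934
wrench [-0.2  -0.54 -3.72] [-0.    -0.075 -0.009] t 5.225
contact True [ 0.4987 -0.0519  0.0822]
9.7833
```

View pics/c1.png

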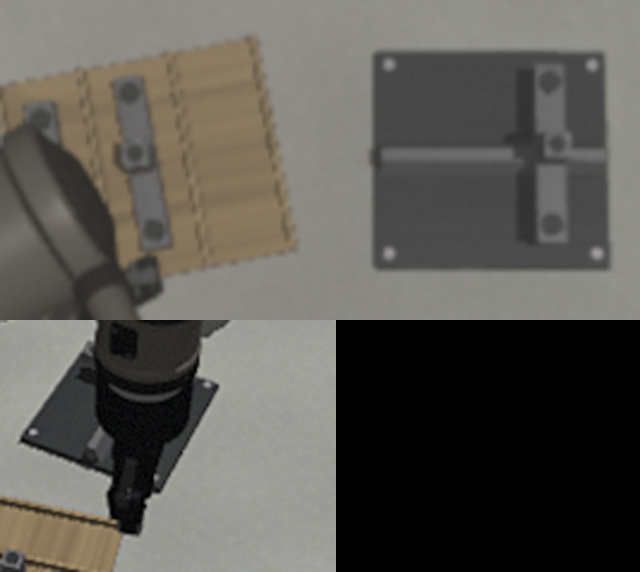

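Arm a lies across the rail in the right-hand slot, with its hub at (557,143) and its bar from row 64 to row 242. I'll check the level by depth.

```bash
cat >> h.py <<'E'
def level(name,y,dx=0):
    d=np.load(f"pics/{name}.npz")["d"];W=cloud("top",d).reshape(-1,3);W=W[~np.isnan(W[:,0])]
    W=W[(abs(W[:,1]-y)<.03)&(abs(W[:,0]-.498)<.095)&(W[:,2]>.018)]
    hub=W[W[:,2]>.077]; B=W[(W[:,2]<.07)&(abs(W[:,1]-np.median(hub[:,1]))<.014)]
    B=B[(abs(B[:,0]-hub[:,0].mean())>.02)]
    B=B[B[:,2]>.032] if (B[:,2]>.04).mean()>.7 else B
    f=np.polyfit(B[:,0],B[:,2],1); ra=cv2.minAreaRect(B[:,:2].astype(np.float32)*1000)
    print(name,"slope",f[0].round(4),"hub",cv2.minAreaRect(hub[:,:2].astype(np.float32)*1000)[0],"hubz",np.median(hub[:,2]).round(4),"bar",np.round(ra[0],1),np.round(ra[1],1),round(ra[2],2))
E
python3 -c "
from h import *
level('top1',-.052)"
```

```text
top1 slope 0.0061 hub (497.3674011230469, -49.89487075805664) hubz 0.0883 bar [497.7 -50.1] [ 24.7 150.4] 89.98
```

Arm a is level and centred to within 1 mm, so it is a true arm. Arm b is next.

```bash
python3 - <<'E'
from h import *
pick(HUB["b"],YA,.006); place((.4987,.046),-.004)
r.reach([.36,.30,.25],q(YA)); snap("top","top2",(160,360,170,270)); print(r.read_state()["time_s"])
level("top2",-.052); level("top2",.046)
E
```

```text
width 0.020882634292569563
wrench [-0.86 -0.88 -5.24] [-0.075  0.014 -0.026] t 12.675
contact True [0.4994 0.0462 0.0825]
16.825
top2 slope -0.0023 hub (497.8384094238281, -49.620399475097656) hubz 0.0884 bar [497.4 -50.5] [ 24.9 149.1] 89.74
top2 slope 0.009 hub (498.11260986328125, 48.273555755615234) hubz 0.0882 bar [498.9  47.7] [ 24.1 150.7] 89.64
```

View pics/top2.png

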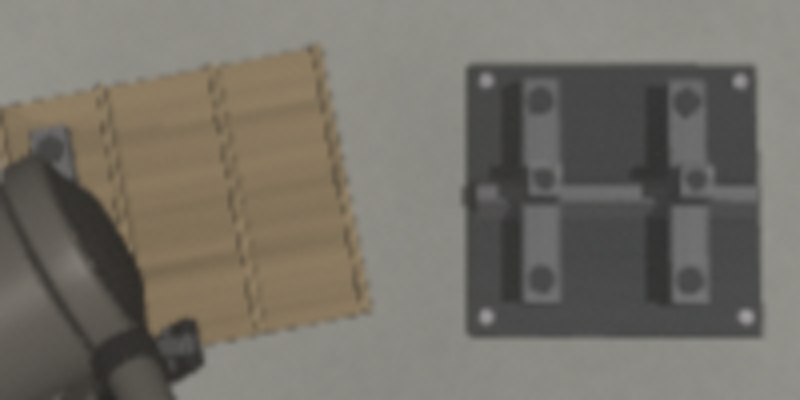

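Both arms on the rail are level: (540,190) has slope .009 and (690,190) has slope −.002. Tipping would show as 0.3. So c is the off-weight arm and goes to the funnel.

```bash
python3 - <<'E'
from h import *
xy=HUB["c"]; command_gripper(.05); pickF=110
r.reach([*xy,.12],q(YA)); r.move_straight([*xy,.006+GZ]); command_gripper(.015,110)
r.move_straight([*xy,.25],speed=.15); r.hold(.3); s=r.read_state(); print(s["grip_width"],s["contact_force"].round(2),s["torque"].round(3))
r.reach([*FUN,.25],q(0.)); funnel(0.)
r.reach([.40,-.40,.3],q(0.)); snap("top","top3",(280,480,140,270)); p,d=optics.get_image("top"); cv2.imwrite("pics/top3f.png",p[...,::-1])
print(r.read_state()["time_s"]); level("top3",-.052); level("top3",.046)
E
```

```text
0.020668579244348975 [-0.2  -0.05 -4.16] [-0.075  0.139 -0.012]
funnel True [ 0.5384 -0.2867  0.1081]
26.225
top3 slope 0.0013 hub (497.5552062988281, -49.8787841796875) hubz 0.0882 bar [497.6 -50.2] [ 24.5 149.7] 89.92
top3 slope 0.0111 hub (498.1800231933594, 48.19097900390625) hubz 0.0875 bar [498.8  47.7] [ 24.  150.5] 89.73
```

View pics/top3f.png

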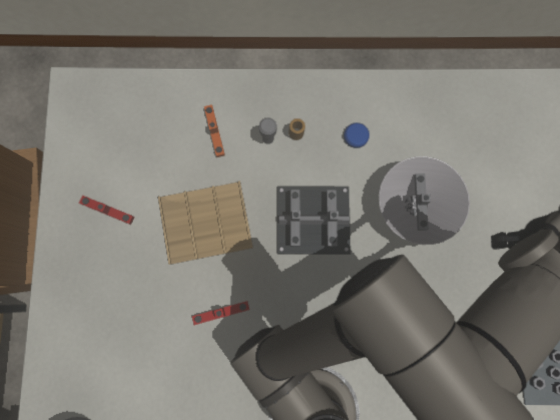

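The full view shows both arms level on the rail at (294,218) and (332,218). Arm c lies in the funnel at (421,202), and the bystanders haven't moved. I'm handing it in.

```bash
python3 -c "
from workcell import r
r.hold(.5); print(r.finish_job())"
```

```text
the job is handed in; nothing more can be done
None
```

Job handed in at about 27 s: arms a and b rested level on the knife edge, so c is the off-weight arm by elimination (not itself tried on the rail) and lies in the funnel; the cap, sleeve and driver were not touched.

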